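# Lock the weight stack with the square key

## Robot

A 6-joint arm with a two-finger parallel gripper is mounted at the origin on the work surface. World frame = base frame: x ahead of the robot, y to its left, z up, the work surface at z = 0. Lengths are in m, angles in degrees, forces in N, time in s.
With the tool pointing down it reaches from about 0.3 to 0.85 m from the base axis. Payload 5.4 kg.
Tool frame: the origin (TCP) lies between the finger pads; the fingertips stand 17 mm ahead of it and the grasp point (between the pads) lies 2 mm behind it (arm.tip_extent is the distance from the TCP to the fingertips, in m); z points along the fingers, y is the line along which they close (so a half turn about z gives the same grasp; the last joint's range is limited). The gripper opens to 85 mm and grips with 20 to 120 N. Pads are 22 mm wide; open, the fingers measure 114 mm over their backs; the gripper's body (76 mm by 85 mm) begins 54 mm behind the grasp point. The pads swing forward as they close: fully open they stand 13 mm farther back than shut.
Start: joints at [-12.038, 9.076, 91.501, -0, 79.423, -12.038], TCP at [0.575, -0, 0.248] pointing down, gripper open.
Joint ranges: [-166.64, 166.64], [-54.1, 131.32], [10.49, 154.53], [-73.88, 253.88], [9.74, 151.15], [-171.62, 171.62]. Speed limits (degrees/s): [147.25, 147.25, 180, 180, 180, 180].

## Interface

Orientations are given as [roll, pitch, yaw] about the fixed x, y, z axes, in that order (R = Rz(yaw) Ry(pitch) Rx(roll)).
In Python, from station import arm, vision gives the robot as it stands. The module is installed in compiled form; this text tells all that it offers.
- The arm moves only by the tool move_arm, never from a script. Its argument "commands" is a list of rows, each a list of 3 entries, a list of its own where there are three numbers: the shift along the tool's x, y, z each as a share of 30 mm, from -1 to 1, then the turn, a rotation vector about the tool's x, y, z each as a share of 0.15 rad, from -1 to 1, then the opening, from -1 (shut) to 1 (fully open), so that 0 is half open. In form: [[[x, y, z], [rx, ry, rz], jaw], ...]. A call has 1 to 12 rows; each row shifts and turns the commanded pose from where the row before left it, along the tool's axes as they then stand; what a row does not reach is not made up. A row lasts 1/8 s, in which the tool goes at most 62.5 mm and 10.7 degrees, less where a joint would pass 70% of its speed; a pose out of reach is approached as far as the arm can. A call with a number of a shift or a turn outside -1 to 1 is refused whole. A call with a gripper value outside its range is refused whole. The fingers move at their own pace and stop on an object; the grip force is fixed at half the most. Time passes only in rows, so rows that do not move let the fingers close. It gives the time, the measured TCP pose, the force, the opening and the grip force at its end, in the units of the state.
- arm.get_obs(): the state, without advancing time (a new reading comes with each control period).
- vision.get_image(name): name is "scene" or "side" or "wrist"; returns a dict with "img" (400x640x3 uint8, red, green, blue), "range_z" (400x640 float32, m along the optical axis (not along the pixel's ray), 0 where there is no reading), "intrinsics" (3x3 intrinsics, pixels), "rvec" (rotation vector, rad) and "tvec" (3), from world to camera coordinates, as OpenCV has them. Camera axes: x right, y down, z forward; pixel columns grow to the right and rows downward; lengths in m; the calibration is good to about 2 mm. A picture is of the moment at which its call begins.
- arm.sign_off(): hands the job in; it is judged then, once.
The state is a dict: "time": time; "joint_pos": joint angles; "joint_velocities": joint speeds; "tau": joint torques, N m; "ee_pos": TCP position; "eef_rot": TCP orientation; "force": force on the tool from outside, world axes, zero at the start; "ft_torque": the same for the moment, N m; "grip_width": opening from 0.0 (shut) to 1.0 (fully open); "gripper_force": force on a finger pad.
Only numpy, scipy, OpenCV 4.12 (cv2) and the standard library are available. Lean on these libraries where they do the work, as an engineer would, in place of code of your own. Each camera call takes 0.05 s, during which the arm holds its last target. There are 200 camera calls.

## Task

Take the T-handled square key out of its wooden stand and push it fully home into the lock in the middle of the weight stack: the square hole can sit at any angle, so press only lightly and turn the key until you feel it drop in. Then turn the key clockwise, seen from above, until the lock reaches its stop, and leave the key standing in it. Leave the other things as they are.

Things in the scene. Friction and masses are not known exactly. Their poses are not given: they have to be found in the camera images.
- key: T-handled square key, steel, black bar handle, about 0.22 kg. Origin: centre of the shank's lower end; z up to the handle, x along the bar. Square shank 14 x 14 mm, faces parallel to x and y, 40 long, tapering over its lowest 3 to 11 x 11; collar of diameter 36 at 40 to 46; stem of diameter 12 above. Starts upright, loose in its stand, resting on the collar; lift it straight out.
- key_handle (a point): Middle of the key's bar handle, 80 mm above the key's origin, on its axis. The bar is 70 long (key's x), 12 thick (key's y), 20 high (70 to 90 above the key's origin): grip it from above across its 12 mm thickness. At the start the bar lies within about 40 degrees of the world's x axis.
- key_stand: Fixed wooden block that holds the key as a stand: 60 x 60 mm, 50 high, with a round hole of diameter 24 in its top. Origin: centre of its underside on the table. The other stand, of the same shape, holds a ball-headed pin, which is not needed.
- stack: Fixed stack of three round dark steel weight discs on a rubber foot, diameter 150 mm, 60 high. Origin: centre of its underside on the table; z up. A round well of diameter 23 runs down its axis to the lock's face. When the key is fully home its collar lies on the stack's top and the key's origin is 20 above the table.
- stack_mouth (a point): Centre of the top face of the stack, on the axis of the well, 60 mm above the table.
- lock_face (a point): Centre of the lock's flat steel face at the bottom of the round well, 8 mm below the stack's top, 52 above the table. In it is the square hole, on the same axis, 15.5 mm wide, sharp-edged, 42 deep. The hole's angle differs every time, is not measured and has nothing to do with the stack's yaw. The key goes in at any of four quarter turns, when within about 6 degrees of true.
- lock (a joint): Angle through which the lock has been turned, rad: 0 as it is at the start, growing clockwise seen from above, with the stop at 1.05 (60 degrees). It stays where it is left; it takes about 0.15 N m to turn, so a key pressed lightly slides round on its face without turning it.
- pin: Bystander: round pin with a black ball head of diameter 32, standing in the other wooden stand. Origin: centre of its lower end.
- kettlebell: Bystander: purple kettlebell, diameter 144, 213 high, 6 kg. Origin: centre of its underside.
- grip_trainer: Bystander: black hand gripper lying flat, 155 x 126 x 26. Origin: under the middle of its handles.
- jar: Bystander: glass jar with a steel lid, diameter 76, 100 high. Origin: centre of its underside.
- coaster: Bystander: white ceramic coaster, diameter 96, 8 thick, with an aluminium carabiner on it. Origin: centre of its underside.
- whistle: Bystander: small grey plastic whistle, 50 long, 22 high. Origin: on the table under its round end.
- carabiner: Bystander: aluminium carabiner lying on the coaster, 87 x 50 x 10. Origin: under its middle.

How it is judged:
By the outcome, as a careful person would: the job done as asked, in the order asked, and still so for the second after the job is handed in, with the robot touching nothing.
It also fails if it takes over 72 s, if anything falls off the work surface, if the arm or the gripper's body presses on something with over 40 N, if the wrist force passes 120 N, or if a joint passes its speed limit or range.

## Working session

There is one attempt and no reset: what is moved stays moved. The work goes in short steps, Python scripts to look and compute and a tool call to move; the robot and the scene stay as the last step left them, time stands still between calls to the robot, and variables do not carry over. Pictures are saved under pics/ and viewed, at most 10 in all, crops included, and the job is handed in when it is done.

Besides the shell and the picture viewer there is one more tool, called after "Call:" by a JSON object that holds its "fn" and its "kwargs", one argument or row to a line. move_arm: Moves the arm, as the interface text tells. Its arguments: {"type":"object","properties":{"commands":{"type":"array","items":{"type":"array"}}},"required":["commands"]}

```bash
mkdir -p pics; cat > h.py <<'E'
import numpy as np, cv2
from station import arm, vision
def cap(n):
    d=vision.get_image(n); R=cv2.Rodrigues(np.array(d['rvec'],float))[0]; t=np.array(d['tvec'],float).ravel()
    K=np.array(d['intrinsics']); z=d['range_z']; v,u=np.mgrid[:400,:640]
    c=np.stack([(u-K[0,2])/K[0,0]*z,(v-K[1,2])/K[1,1]*z,z],-1)
    P=(c-t)@R; P[z==0]=np.nan
    return d,P
def save(d,f): cv2.imwrite('pics/'+f,d['img'][:,:,::-1])
E
python3 - <<'E'
from h import *
for n in ['scene','wrist']:
    d,P=cap(n); save(d,n+'0.png'); np.save(n+'0.npy',P)
print(arm.get_obs())
E
```

```text
{'time': 0.1, 'joint_pos': array([-1.20374476e+01,  9.10925868e+00,  9.15643857e+01,  3.15031707e-04,
        7.94247323e+01, -1.20372462e+01]), 'joint_velocities': array([ 0.0279118 , -0.04197449, -0.17211959, -0.06931808, -0.09226923,
       -0.03960549]), 'tau': array([-7.57551825e-04, -3.96992576e+01, -3.32336462e+01, -2.75585571e-04,
        4.22027864e-03, -6.59638424e-07]), 'ee_pos': array([5.74484967e-01, 9.42470332e-05, 2.47418199e-01]), 'eef_rot': array([-1.79903851e+02, -2.08189701e-02,  8.99997231e+01]), 'force': array([-0.02487121,  0.10493422, -0.21492013]), 'ft_torque': array([-0.03802245, -0.01375402, -0.04827143]), 'gripper_force': 0.0, 'grip_width': 0.9997245891405004}
```

View pics/scene0.png

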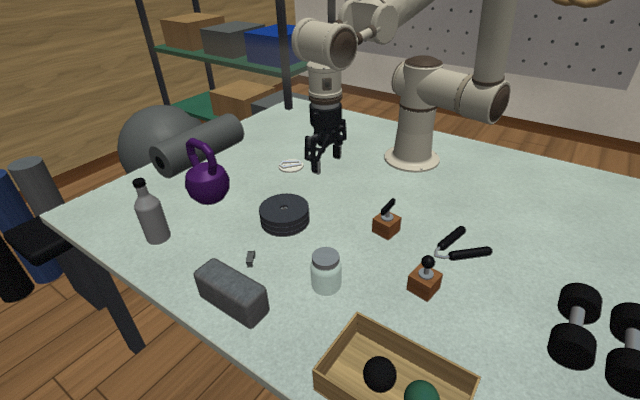

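View pics/wrist0.png

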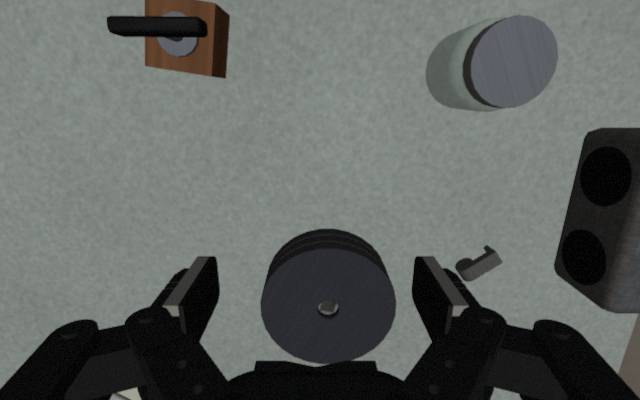

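The scene shows the key stand at about (387,222), the stack at (284,214) and the pin at (425,280). In the wrist view the key bar runs from (108,25) to (207,27), and the well is at (328,308).

```bash
python3 - <<'E'
import numpy as np,cv2
P=np.load('wrist0.npy')
z=P[...,2]
print('px',P[25,130],P[25,195],P[30,20],P[260,300],P[308,328])
v,u=np.mgrid[:400,:640]
m=(z>.1)&(z<.14)&(v<60)&(u<260); q=P[m]; print(m.sum(),q.min(0),q.max(0))
(c,s,a)=cv2.minAreaRect((q[:,:2]*1000).astype(np.float32)); print('bar',c,s,a,np.median(q[:,2]))
b=cv2.boxPoints((c,s,a)); print(b)
w=(z>.04)&(z<.06)&(v<80)&(u<260); q=P[w]; print('stand',cv2.minAreaRect((q[:,:2]*1000).astype(np.float32)))
m=(z>.053)&(z<.068)&(v>225)&(u>250)&(u<400)&(v<362);q=P[m];print('stack',cv2.minEnclosingCircle((q[:,:2]*1000).astype(np.float32)),np.median(q[:,2]),q.min(0),q.max(0))
# well: depth lower
m=(z<.056)&(v>280)&(v<330)&(u>300)&(u<350);print('well',m.sum(),P[m].mean(0),v[m].mean(),u[m].mean(), cv2.minEnclosingCircle((P[m][:,:2]*1000).astype(np.float32)))
E
```

```text
px [0.43639869 0.12348788 0.10048735] [0.48449029 0.12333482 0.10093111] [ 2.73697118e-01  1.36343046e-01 -4.80610553e-05] [ 0.55675271 -0.09145641  0.06026088] [ 0.58717759 -0.16029619  0.04630118]
792 [0.41965722 0.11810426 0.10000558] [0.48751008 0.12887094 0.10302447]
bar (453.5837097167969, 123.49474334716797) (10.689270973205566, 67.8388442993164) 89.84971618652344 0.10054293594025665
[[419.6504  118.23909]
 [487.489   118.06116]
 [487.51703 128.7504 ]
 [419.6784  128.92833]]
stand ((453.24560546875, 123.8848648071289), (60.27946090698242, 61.093379974365234), 81.45856475830078)
stack ((586.3599853515625, -152.27833557128906), 75.42236328125) 0.06034840331478971 [ 0.51246306 -0.22343269  0.05301844] [ 0.66135949 -0.07764801  0.06289187]
well 254 [ 0.5871262  -0.15996403  0.04734831] 308.37007874015745 327.99212598425197 ((586.9085693359375, -155.57913208007812), 11.279037475585938)
```

Call:
{"fn": "move_arm", "kwargs": {
  "commands": [
    [[0.82, -0.8, 0], [0, 0, 0], 1],
    [[0.82, -0.8, 0], [0, 0, 0], 1],
    [[0.82, -0.8, 0], [0, 0, 0], 1],
    [[0.82, -0.8, 0], [0, 0, 0], 1],
    [[0.82, -0.8, 0], [0, 0, 0], 1]
  ]
}}

```text
time: 0.72
ee_pos: [0.4538, 0.1237, 0.2478]
eef_rot: [-180.0, -0.0, 90.0]
force: [0.2, 1.0, -0.3]
grip_width: 0.999
gripper_force: 0.0
```

Call:
{"fn": "move_arm", "kwargs": {
  "commands": [
    [[0, 0, 0], [0, 0, -0.952], 1],
    [[0, 0, 0], [0, 0, -0.952], 1],
    [[0, 0, 0], [0, 0, -0.952], 1],
    [[0, 0, 0], [0, 0, -0.952], 1],
    [[0, 0, 0], [0, 0, -0.952], 1],
    [[0, 0, 0], [0, 0, -0.952], 1],
    [[0, 0, 0], [0, 0, -0.952], 1],
    [[0, 0, 0], [0, 0, -0.952], 1],
    [[0, 0, 0], [0, 0, -0.952], 1],
    [[0, 0, 0], [0, 0, -0.952], 1],
    [[0, 0, 0], [0, 0, -0.952], 1],
    [[0, 0, 0], [0, 0, 0], 1]
  ]
}}

```text
time: 2.22
ee_pos: [0.4547, 0.123, 0.2479]
eef_rot: [180.0, -0.1, 179.9]
force: [0.2, 0.2, 0.6]
grip_width: 1.004
gripper_force: 0.0
```

```bash
python3 - <<'E'
from h import *
d,P=cap('wrist'); save(d,'w1.png')
o=arm.get_obs(); print(o['joint_pos'],o['ee_pos'],o['eef_rot'])
z=P[...,2]
m=(z>.095)&(z<.106)&(abs(P[...,0]-.4536)<.045)&(abs(P[...,1]-.1235)<.03); q=P[m]; print(m.sum(),q.min(0),q.max(0))
print(cv2.minAreaRect((q[:,:2]*1000).astype(np.float32)),np.median(q[:,2]))
E
```

```text
[ 3.88594026e-01 -6.70196865e+00  1.07567605e+02  1.38117681e-03
  7.91724995e+01 -8.94598083e+01] [0.4547542  0.12299389 0.24796769] [ 1.79999003e+02 -3.81471492e-02  1.79848143e+02]
1104 [0.41792785 0.11822095 0.09549874] [0.4872676  0.13038793 0.10252057]
((452.614990234375, 124.31117248535156), (11.758382797241211, 69.34666442871094), 89.50782775878906) 0.10017145704511018
```

Call:
{"fn": "move_arm", "kwargs": {
  "commands": [
    [[0.06, 0.035, 0], [0, 0, 0], 0.2],
    [[0, 0, 1], [0, 0, 0], 0.2],
    [[0, 0, 1], [0, 0, 0], 0.2],
    [[0, 0, 1], [0, 0, 0], 0.2],
    [[0, 0, 1], [0, 0, 0], 0.2],
    [[0, 0, 0.7], [0, 0, 0], 0.2],
    [[0, 0, 0.63], [0, 0, 0], 0.2],
    [[0, 0, 0], [0, 0, 0], 0.2],
    [[0, 0, 0], [0, 0, 0], 0.2]
  ]
}}

```text
time: 3.4
ee_pos: [0.4537, 0.1241, 0.0892]
eef_rot: [180.0, 0.1, 180.0]
force: [-0.4, -0.7, 1.1]
grip_width: 0.604
gripper_force: 0.0
```

Call:
{"fn": "move_arm", "kwargs": {
  "commands": [
    [[0, 0, 0], [0, 0, 0], -1],
    [[0, 0, 0], [0, 0, 0], -1],
    [[0, 0, 0], [0, 0, 0], -1],
    [[0, 0, 0], [0, 0, 0], -1],
    [[0, 0, 0], [0, 0, 0], -1],
    [[0, 0, 0], [0, 0, 0], -1],
    [[0, 0, 0], [0, 0, 0], -1],
    [[0, 0, 0], [0, 0, 0], -1]
  ]
}}

```text
time: 4.4
ee_pos: [0.4539, 0.124, 0.0892]
eef_rot: [-180.0, 0.1, -180.0]
force: [-1.0, -1.0, 5.3]
grip_width: 0.127
gripper_force: 59.2
```

Call:
{"fn": "move_arm", "kwargs": {
  "commands": [
    [[0, 0, -0.3], [0, 0, 0], -1],
    [[0, 0, -0.7], [0, 0, 0], -1],
    [[0, 0, -1], [0, 0, 0], -1],
    [[0, 0, -1], [0, 0, 0], -1],
    [[0, 0, -0.8], [0, 0, 0], -1],
    [[0, 0, -0.2], [0, 0, 0], -1]
  ]
}}

```text
time: 5.15
ee_pos: [0.4538, 0.1241, 0.2098]
eef_rot: [180.0, 0.1, -180.0]
force: [-0.4, 0.2, -1.9]
grip_width: 0.127
gripper_force: 58.5
```

Call:
{"fn": "move_arm", "kwargs": {
  "commands": [
    [[-0.3, -0.3, 0], [0, 0, 0], -1],
    [[-0.7, -0.7, 0], [0, 0, 0], -1],
    [[-0.9, -0.8, 0], [0, 0, 0], -1],
    [[-0.9, -0.8, 0], [0, 0, 0], -1],
    [[-0.9, -0.8, 0], [0, 0, 0], -1],
    [[-0.5, -0.9, 0], [0, 0, 0], -1],
    [[-0.2, -0.7, 0], [0, 0, 0], -1],
    [[0, -0.3, 0], [0, 0, 0], -1],
    [[0, 0, 0], [0, 0, 0], -1],
    [[0, 0, 0], [0, 0, 0], -1]
  ]
}}

```text
time: 6.4
ee_pos: [0.5848, -0.0342, 0.2083]
eef_rot: [180.0, -0.0, -180.0]
force: [0.2, -0.2, -1.5]
grip_width: 0.133
gripper_force: 58.5
```

```bash
python3 - <<'E'
from h import *
o=arm.get_obs(); print(o['joint_pos'],o['ee_pos'],o['eef_rot'],o['force'],o['ft_torque'])
I=[]
for n in ['wrist','side','scene']:
    d,P=cap(n); np.save(n+'2.npy',P); I.append(d['img'][:,:,::-1]); np.savez(n+'2c.npz',K=d['intrinsics'],r=d['rvec'],t=d['tvec'],img=d['img'])
cv2.imwrite('pics/ws2.png',cv2.resize(np.vstack(I[:2]),(480,600)))
E
```

```text
[-1.51652529e+01  1.24976163e+01  9.21985718e+01  1.87920320e-02
  7.53289335e+01 -1.05210426e+02] [ 0.58475377 -0.0341724   0.20833234] [ 1.79975868e+02 -1.94731602e-02 -1.79959587e+02] [ 0.23706016 -0.20506839 -1.45834127] [-0.01507798  0.02300315  0.01308724]
```

View pics/ws2.png

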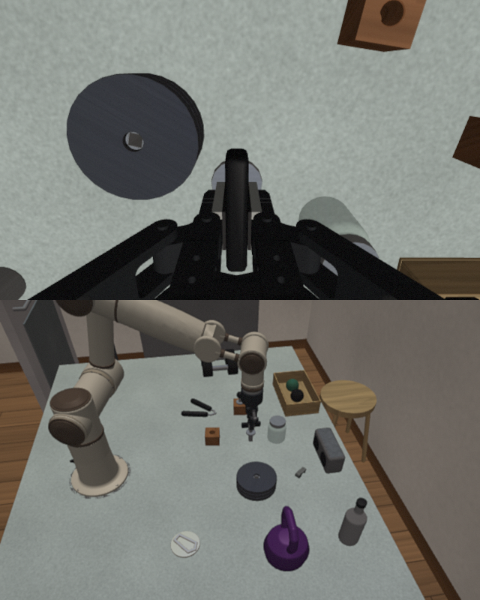

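The wrist view shows the well at about (179,188) in full-size pixels, with the square hole visible in it. The key hangs straight in the gripper. I'll measure the centre and the hole angle.

```bash
python3 - <<'E'
import numpy as np,cv2
P=np.load('wrist2.npy'); c=np.load('wrist2c.npz'); K,img=c['K'],c['img']; R=cv2.Rodrigues(c['r'])[0]; t=c['t'].ravel()
z=P[...,2]; v,u=np.mgrid[:400,:640]
m=(z>.056)&(z<.064)&(u<275)&(v<275)&(abs(P[...,0]-.587)<.09)&(abs(P[...,1]+.153)<.09); q=P[m][:,:2]
h=cv2.convexHull((q*1000).astype(np.float32))[:,0]
A=np.c_[2*h,np.ones(len(h))]; s=np.linalg.lstsq(A,(h**2).sum(1),rcond=None)[0]; print('stack fit',s[:2],np.sqrt(s[2]+s[:2]@s[:2]),cv2.minEnclosingCircle(h),np.median(P[m][:,2]))
# handle
m=(z>.205)&(z<.235)&(abs(P[...,0]-.584)<.05)&(abs(P[...,1]+.034)<.012); q=P[m]; print('bar',m.sum(),np.median(q[:,2]),cv2.minAreaRect((q[:,:2]*1000).astype(np.float32)))
# rectify the plane z=.052 around well, 0.1mm/px; up=+y, right=+x
def rect(zp,cx=.587,cy=-.153,w=.016,n=400):
    X,Y=np.meshgrid(np.linspace(cx-w,cx+w,n),np.linspace(cy+w,cy-w,n))
    p=np.stack([X,Y,np.full_like(X,zp)],-1)@R.T+t
    return cv2.remap(img,(K[0,0]*p[...,0]/p[...,2]+K[0,2]).astype(np.float32),(K[1,1]*p[...,1]/p[...,2]+K[1,2]).astype(np.float32),cv2.INTER_CUBIC)
o=np.hstack([rect(.060),rect(.052)]); o=cv2.convertScaleAbs(o,alpha=1.8)
for k in (200,600): cv2.drawMarker(o,(k,200),(255,0,0),0,20)
cv2.imwrite('pics/rect.png',o[:,:,::-1])
E
```

```text
stack fit [ 586.75723488 -151.99719917] 74.57664141267959 ((586.4988403320312, -152.046630859375), 74.99820709228516) 0.06044582473819232
bar 6492 0.21939141390385167 ((583.3131713867188, -35.65434265136719), (23.80059051513672, 70.13002014160156), 81.51952362060547)
```

View pics/rect.png

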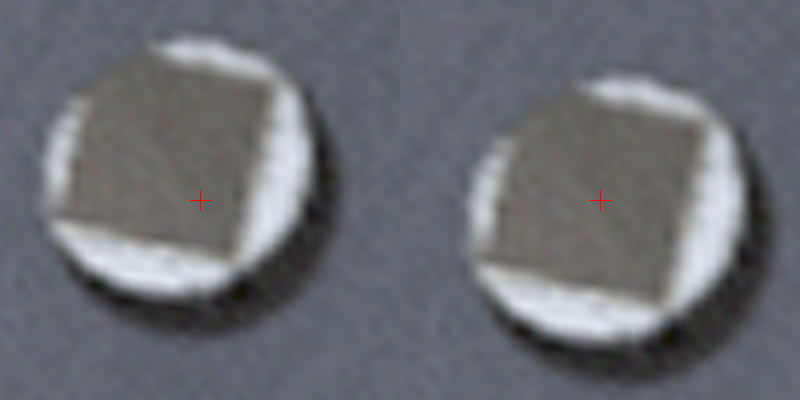

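The rectified crop of the lock face shows the square's corners at (705,120), (668,303) and (478,262). That puts its centre at about (0.5863,-0.1523), turned about 12° clockwise. Next I'll measure the key's offset from the TCP more carefully.

```bash
python3 - <<'E'
import numpy as np,cv2
P=np.load('wrist2.npy'); z=P[...,2]
m=(z>.2165)&(z<.222)&(abs(P[...,0]-.584)<.05)&(abs(P[...,1]+.034)<.007); q=P[m]
print(m.sum(),np.percentile(q,[0.5,50,99.5],axis=0))
# collar from wrist: disc 46 above origin
m=(z>.170)&(z<.179)&(abs(P[...,0]-.584)<.03)&(abs(P[...,1]+.034)<.025); q=P[m]; print(m.sum(),q.min(0),q.max(0),cv2.minEnclosingCircle((q[:,:2]*1000).astype(np.float32)))
P=np.load('side2.npy'); z=P[...,2]
m=(z>.11)&(z<.16)&(abs(P[...,0]-.584)<.03)&(abs(P[...,1]+.034)<.025); q=P[m]; print('side shank',m.sum(),q.min(0) if m.any() else 0, q.mean(0))
E
```

```text
4413 [[ 0.54913389 -0.04006463  0.21671003]
 [ 0.57803884 -0.03397453  0.21929024]
 [ 0.61725561 -0.02812561  0.22113143]]
836 [ 0.56801488 -0.05181476  0.1703459 ] [ 0.58852877 -0.0161223   0.17750738] ((583.301513671875, -34.007781982421875), 17.906604766845703)
side shank 43 [ 0.57813074 -0.04613336  0.12951301] [ 0.58440941 -0.03915869  0.1447475 ]
```

Call:
{"fn": "move_arm", "kwargs": {
  "commands": [
    [[0, -0.3, 0], [0, 0, 0], -1],
    [[-0.09, -0.8, 0], [0, 0, 0], -1],
    [[0, -0.9, 0], [0, 0, 0], -1],
    [[0, -0.9, 0], [0, 0, 0], -1],
    [[0, -0.7, 0], [0, 0, 0], -1],
    [[0, -0.337, 0], [0, 0, 0], -1],
    [[0, 0, 0], [0, 0, 0.7], -1],
    [[0, 0, 0], [0, 0, 0.7], -1],
    [[0, 0, 0], [0, 0, 0], -1],
    [[0, 0, 0], [0, 0, 0], -1]
  ]
}}

```text
time: 7.8
ee_pos: [0.5879, -0.1528, 0.2084]
eef_rot: [180.0, -0.0, 168.1]
force: [0.2, -0.5, -2.3]
grip_width: 0.132
gripper_force: 58.6
```

Call:
{"fn": "move_arm", "kwargs": {
  "commands": [
    [[0, 0, 0.4], [0, 0, 0], -1],
    [[0, 0, 0.9], [0, 0, 0], -1],
    [[0, 0, 0.7], [0, 0, 0], -1],
    [[0, 0, 0.3], [0, 0, 0], -1],
    [[0, 0, 0.1], [0, 0, 0], -1],
    [[0, 0, 0], [0, 0, 0], -1],
    [[0, 0, 0], [0, 0, 0], -1]
  ]
}}

```text
time: 8.68
ee_pos: [0.5885, -0.1534, 0.1374]
eef_rot: [-180.0, 0.1, 168.0]
force: [-1.0, -0.3, -1.8]
grip_width: 0.129
gripper_force: 58.6
```

Call:
{"fn": "move_arm", "kwargs": {
  "commands": [
    [[0, 0, 0.05], [0, 0, 0], -1],
    [[0, 0, 0.05], [0, 0, 0], -1],
    [[0, 0, 0.05], [0, 0, 0], -1],
    [[0, 0, 0.05], [0, 0, 0], -1],
    [[0, 0, 0], [0, 0, 0], -1]
  ]
}}

```text
time: 9.3
ee_pos: [0.5877, -0.153, 0.1302]
eef_rot: [180.0, -0.0, 168.0]
force: [0.2, -0.1, -1.8]
grip_width: 0.125
gripper_force: 58.6
```

Call:
{"fn": "move_arm", "kwargs": {
  "commands": [
    [[0, 0, 0.06], [0, 0, 0], -1],
    [[0, 0, 0.06], [0, 0, 0], -1],
    [[0, 0, 0], [0, 0, 0], -1]
  ]
}}

```text
time: 9.68
ee_pos: [0.5877, -0.153, 0.1265]
eef_rot: [180.0, -0.0, 168.0]
force: [0.5, 0.3, -1.5]
grip_width: 0.129
gripper_force: 58.6
```

Call:
{"fn": "move_arm", "kwargs": {
  "commands": [
    [[0, 0, 0.06], [0, 0, 0], -1],
    [[0, 0, 0.06], [0, 0, 0], -1],
    [[0, 0, 0], [0, 0, 0], -1]
  ]
}}

```text
time: 10.05
ee_pos: [0.5877, -0.153, 0.1229]
eef_rot: [180.0, -0.0, 168.0]
force: [0.2, -0.4, -2.3]
grip_width: 0.133
gripper_force: 58.6
```

It dropped straight in, so I'll carry on down.

Call:
{"fn": "move_arm", "kwargs": {
  "commands": [
    [[0, 0, 0.12], [0, 0, 0], -1],
    [[0, 0, 0.12], [0, 0, 0], -1],
    [[0, 0, 0.12], [0, 0, 0], -1],
    [[0, 0, 0.12], [0, 0, 0], -1],
    [[0, 0, 0.12], [0, 0, 0], -1],
    [[0, 0, 0], [0, 0, 0], -1]
  ]
}}

```text
time: 10.8
ee_pos: [0.5876, -0.1529, 0.1047]
eef_rot: [180.0, -0.0, 168.0]
force: [-0.4, 0.6, -2.1]
grip_width: 0.128
gripper_force: 58.6
```

Call:
{"fn": "move_arm", "kwargs": {
  "commands": [
    [[0, 0, 0.05], [0, 0, 0], -1],
    [[0, 0, 0.05], [0, 0, 0], -1],
    [[0, 0, 0.05], [0, 0, 0], -1],
    [[0, 0, 0], [0, 0, 0], -1]
  ]
}}

```text
time: 11.3
ee_pos: [0.5878, -0.153, 0.1005]
eef_rot: [180.0, -0.0, 168.0]
force: [-0.8, -0.5, -2.3]
grip_width: 0.129
gripper_force: 58.6
```

Call:
{"fn": "move_arm", "kwargs": {
  "commands": [
    [[0, 0, 0.04], [0, 0, 0], -1],
    [[0, 0, 0], [0, 0, 0], -1]
  ]
}}

```text
time: 11.55
ee_pos: [0.5878, -0.153, 0.0994]
eef_rot: [180.0, -0.0, 168.0]
force: [-0.6, 0.4, -2.7]
grip_width: 0.131
gripper_force: 58.6
```

Call:
{"fn": "move_arm", "kwargs": {
  "commands": [
    [[0, 0, 0.025], [0, 0, 0], -1],
    [[0, 0, 0], [0, 0, 0], -1]
  ]
}}

```text
time: 11.8
ee_pos: [0.5879, -0.1531, 0.0992]
eef_rot: [-180.0, 0.0, 168.0]
force: [-1.8, 0.8, 2.1]
grip_width: 0.129
gripper_force: 59.2
```

The collar is resting on the stack top, so the key is home. Now I'll turn it clockwise about the key axis.

Call:
{"fn": "move_arm", "kwargs": {
  "commands": [
    [[0, -0.005, 0], [0, 0, 0.7], -1],
    [[0, -0.005, 0], [0, 0, 0.7], -1],
    [[0, -0.005, 0], [0, 0, 0.7], -1],
    [[0, -0.005, 0], [0, 0, 0.7], -1],
    [[0, 0, 0], [0, 0, 0], -1]
  ]
}}

```text
time: 12.42
ee_pos: [0.5879, -0.1527, 0.0993]
eef_rot: [179.9, -0.0, 144.0]
force: [-1.6, 5.4, 4.5]
grip_width: 0.131
gripper_force: 59.7
```

```bash
python3 - <<'E'
from h import *
o=arm.get_obs(); print(o['joint_pos'],o['ee_pos'],o['eef_rot'],o['force'],o['ft_torque'])
E
```

```text
[-25.98582701  22.50176457  93.01587981   0.0953879   64.50780396
 -80.00631516] [ 0.58789045 -0.15268632  0.09927632] [ 1.79919645e+02 -4.00314057e-02  1.43979443e+02] [-1.61182773  5.41340166  4.50807882] [0.99041924 0.30529263 0.08277509]
```

Call:
{"fn": "move_arm", "kwargs": {
  "commands": [
    [[0, -0.005, 0], [0, 0, 0.7], -1],
    [[0, -0.005, 0], [0, 0, 0.7], -1],
    [[0, -0.005, 0], [0, 0, 0.7], -1],
    [[0, -0.005, 0], [0, 0, 0.7], -1],
    [[0, -0.005, 0], [0, 0, 0.7], -1],
    [[0, -0.005, 0], [0, 0, 0.7], -1],
    [[0, 0, 0], [0, 0, 0], -1]
  ]
}}

```text
time: 13.3
ee_pos: [0.5878, -0.1529, 0.0993]
eef_rot: [179.9, -0.1, 107.9]
force: [0.4, 7.7, 3.1]
grip_width: 0.125
gripper_force: 59.5
```

```bash
python3 - <<'E'
from h import *
o=arm.get_obs(); print(o['ee_pos'],o['eef_rot'],o['force'],o['ft_torque'])
E
```

```text
[ 0.5878348  -0.15285606  0.09931722] [ 1.79857128e+02 -8.51674775e-02  1.07892501e+02] [0.41408283 7.65136074 3.1052379 ] [ 1.23409004 -0.14937987  0.06243314]
```

Call:
{"fn": "move_arm", "kwargs": {
  "commands": [
    [[0, -0.003, 0], [0, 0, 0.4], -1],
    [[0, 0, 0], [0, 0, 0], -1]
  ]
}}

```text
time: 13.55
ee_pos: [0.5879, -0.1529, 0.0993]
eef_rot: [179.8, -0.1, 104.5]
force: [1.0, 6.3, 2.3]
grip_width: 0.129
gripper_force: 59.4
```

```bash
python3 - <<'E'
from h import *
o=arm.get_obs(); print(o['ee_pos'],o['eef_rot'],o['force'],o['ft_torque'])
E
```

```text
[ 0.58786444 -0.15285182  0.09930254] [ 1.79847818e+02 -8.86283924e-02  1.04483783e+02] [1.0126701  6.29681077 2.27288393] [ 1.30220653 -0.23515571  0.04468461]
```

Call:
{"fn": "move_arm", "kwargs": {
  "commands": [
    [[0, 0, 0], [0, 0, 0.4], -1],
    [[0, 0, 0], [0, 0, 0], -1]
  ]
}}

```text
time: 13.8
ee_pos: [0.5879, -0.1528, 0.0993]
eef_rot: [179.8, -0.1, 101.0]
force: [2.8, 6.7, 2.7]
grip_width: 0.128
gripper_force: 59.4
```

```bash
python3 - <<'E'
from h import *
o=arm.get_obs(); print(o['ee_pos'],o['eef_rot'],o['force'],o['ft_torque'],o['tau'])
E
```

```text
[ 0.58788951 -0.15285     0.09933411] [ 1.79848508e+02 -9.48873824e-02  1.01045643e+02] [2.764238   6.70783401 2.68354728] [ 1.33445621 -0.22982614  0.10598724] [ -4.26588535 -43.81432772 -29.28173482  -1.87504694  -0.58300322
   0.26168145]
```

Call:
{"fn": "move_arm", "kwargs": {
  "commands": [
    [[0, 0, 0], [0, 0, 0.4], -1],
    [[0, 0, 0], [0, 0, 0], -1]
  ]
}}

```text
time: 14.05
ee_pos: [0.5879, -0.1529, 0.0993]
eef_rot: [179.9, -0.1, 97.6]
force: [2.1, 6.7, 3.8]
grip_width: 0.131
gripper_force: 59.4
```

```bash
python3 - <<'E'
from h import *
o=arm.get_obs(); print(o['ee_pos'],o['eef_rot'],o['force'],o['ft_torque'],o['tau'])
d,P=cap('wrist'); save(d,'w3.png'); np.save('w3.npy',P)
E
```

```text
[ 0.58791176 -0.1528538   0.09933591] [ 1.79857090e+02 -9.36899304e-02  9.76482231e+01] [2.14641752 6.65171832 3.7861299 ] [ 1.26497991 -0.26566306  0.3093681 ] [ -4.5446907  -43.83542061 -29.26508367  -1.78841215  -0.55962821
   0.50105788]
```

View pics/w3.png

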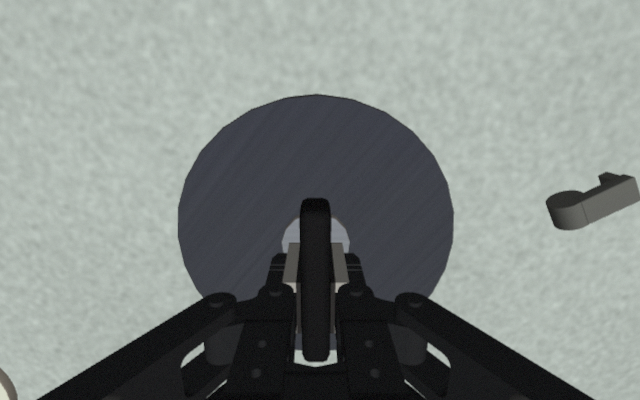

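The key is still standing with its collar on the stack (collar at about (316,240)). The torque is rising, so I'll step further to confirm the stop.

Call:
{"fn": "move_arm", "kwargs": {
  "commands": [
    [[0, 0, 0], [0, 0, 0.3], -1],
    [[0, 0, 0], [0, 0, 0], -1]
  ]
}}

```text
time: 14.35
ee_pos: [0.5879, -0.1529, 0.0993]
eef_rot: [179.9, -0.1, 95.2]
force: [1.0, 6.1, 3.3]
grip_width: 0.129
gripper_force: 60.3
```

```bash
python3 - <<'E'
from h import *
o=arm.get_obs(); print(o['eef_rot'],o['force'],o['ft_torque'],o['tau'][5])
E
```

```text
[ 1.79872049e+02 -7.25923488e-02  9.51548350e+01] [0.95963704 6.14331806 3.31477114] [ 1.23224029 -0.26392431  0.84607357] 0.9549258649349213
```

Call:
{"fn": "move_arm", "kwargs": {
  "commands": [
    [[0, 0, 0], [0, 0, 0.3], -1],
    [[0, 0, 0], [0, 0, 0], -1]
  ]
}}

```text
time: 14.6
ee_pos: [0.5879, -0.153, 0.0993]
eef_rot: [179.9, -0.1, 92.6]
force: [1.3, 6.8, 3.0]
grip_width: 0.125
gripper_force: 64.9
```

```bash
python3 - <<'E'
from h import *
o=arm.get_obs(); print(o['eef_rot'],o['force'],o['ft_torque'],o['tau'][5])
d,P=cap('wrist'); z=P[...,2]
m=(z>.106)&(z<.114)&(abs(P[...,0]-.587)<.012)&(abs(P[...,1]+.1525)<.045); q=P[m]
print(m.sum(),cv2.minAreaRect((q[:,:2]*1000).astype(np.float32)), np.median(q[:,2]))
E
```

```text
[ 1.79881129e+02 -5.69522493e-02  9.26389785e+01] [1.25886849 6.84262834 3.01731203] [ 1.17595777 -0.2331201   1.25276534] 1.3253716751933098
4718 ((588.5492553710938, -152.4449462890625), (23.260089874267578, 69.35492706298828), 10.840045928955078) 0.11016952843525368
```

The torque climbed to 1.25 N m against the stop. I'll relax slightly, release and retreat upward.

Call:
{"fn": "move_arm", "kwargs": {
  "commands": [
    [[0, 0, 0], [0, 0, -0.4], -1],
    [[0, 0, 0], [0, 0, 0], -1],
    [[0, 0, 0], [0, 0, 0], -0.6],
    [[0, 0, 0], [0, 0, 0], -0.3],
    [[0, 0, 0], [0, 0, 0], 0],
    [[0, 0, 0], [0, 0, 0], 0.1],
    [[0, 0, 0], [0, 0, 0], 0.1]
  ]
}}

```text
time: 15.52
ee_pos: [0.5869, -0.1543, 0.0987]
eef_rot: [180.0, 0.0, 95.8]
force: [0.5, 0.3, 0.1]
grip_width: 0.551
gripper_force: 0.0
```

Call:
{"fn": "move_arm", "kwargs": {
  "commands": [
    [[0, 0, -0.3], [0, 0, 0], 0.1],
    [[0, 0, -0.7], [0, 0, 0], 0.1],
    [[0, 0, -1], [0, 0, 0], 0.1],
    [[0, 0, -1], [0, 0, 0], 0.1],
    [[0, 0, -0.7], [0, 0, 0], 0.1],
    [[0, 0, -0.3], [0, 0, 0], 0.1],
    [[0, 0, 0], [0, 0, 0], 0.1],
    [[0, 0, 0], [0, 0, 0], 0.1]
  ]
}}

```text
time: 16.52
ee_pos: [0.5863, -0.154, 0.2175]
eef_rot: [-179.9, -0.1, 95.8]
force: [0.4, -0.3, -0.5]
grip_width: 0.552
gripper_force: 0.0
```

```bash
python3 - <<'E'
from h import *
o=arm.get_obs(); print(o['eef_rot'],o['ee_pos'],o['force'])
d,P=cap('wrist'); save(d,'w4.png'); z=P[...,2]
m=(z>.103)&(z<.116)&(abs(P[...,0]-.587)<.05)&(abs(P[...,1]+.1525)<.05); q=P[m]
print(m.sum(),cv2.minAreaRect((q[:,:2]*1000).astype(np.float32)), np.median(q[:,2]))
E
```

```text
[-1.79896839e+02 -6.31621036e-02  9.57745211e+01] [ 0.58631317 -0.15395085  0.21749605] [ 0.43124112 -0.32228282 -0.47115763]
1449 ((586.6875610351562, -152.3011016845703), (11.99255657196045, 69.12554168701172), 7.003306865692139) 0.11010737133314141
```

View pics/w4.png

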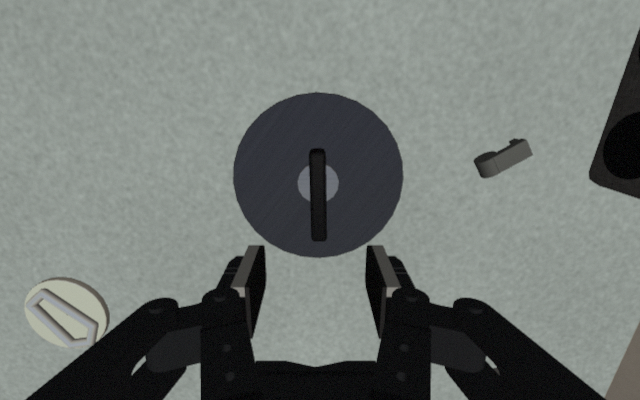

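The bar stands upright and centred at pixel (318,195), with its top at 0.110 m. The key is therefore fully home, the gripper is clear, and nothing else has been disturbed.

```bash
python3 -c "
from station import arm
print(arm.sign_off())"
```

```text
the job is handed in; nothing more can be done
None
```

The key is fully home in the lock and turned clockwise to its stop (the torque climbed to 1.25 N m). It was left standing with the gripper clear, and the job was handed in at about 16.6 s.

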